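# Snap the white lamp into the microscope illuminator's spring clips

### The job

With the gripper, fit the white lamp tube into the open lamp holder of the microscope's illuminator: press it (do not drop it) straight down between the two brass spring clips until it snaps home and lies fully seated in the black cradles, with both clips sprung back over its ends, then let go. Leave the amber lamp in the lamp rest, and leave the bottle, the blue box and the mouse where they are.

Things in the scene. Friction and masses are not known exactly. Their poses are not given: they have to be found in the camera images.
- white_lamp: the lamp to fit: a rigid tube 130 mm long, 24 mm across, white frosted glass with brass caps (last 18 mm) at both ends, about 70 g. Origin at its centre, on its axis; it lies along its own y axis. Each end is a 45 degree cone narrowing from 24 to 8 mm across over the last 8 mm. Both ends are alike; it may lie rolled at any angle.
- amber_lamp: a spare lamp of the same shape, size, weight and frame with orange-amber glass; it stays in the rest
- rest: lamp rest, fixed: blue plate 150 x 120 x 8 mm (x, y, z), origin under its centre. Two lamps lie parallel to its y axis at x = -45 and +45 mm, axes 40 mm above the table, each in two grey V cradles (45 degree faces, 10 mm wide, at y = -40 and +40 mm). Between the cradles the space around a lamp is free down to the plate. Either lamp may be in either place.
- holder: lamp holder, fixed: dark grey plate 80 x 210 x 12 mm (x, y, z), origin under its centre. Two black V cradles (45 degree faces, 8 mm wide) at y = -40 and +40 mm carry the lamp along the holder's y; between them it is free down to the plate. Black end stops, 48 mm high, leave the lamp 1.5 mm at each end; right behind them stand two upright brass spring clips.
- seat (a point): centre of a fully seated lamp: on the holder's z axis, 46 mm above its underside; same axes as the holder
- clip_left (a joint): outward swing of the clip at the holder's +y end, rad, about a pivot 14 mm above the table: 0 free and upright, about 0.03 with a lamp seated, about 0.15 when it is spread by a lamp going in; it springs back by itself
- clip_right (a joint): the same for the clip at the holder's -y end
- bottle: white plastic bottle with a red cap, 40 mm across, 85 mm tall, origin under its centre; stays where it is
- blue_box: closed blue plastic box 60 x 75 x 30 mm, origin under its centre; stays where it is
- mouse: black computer mouse 100 x 60 x 22 mm, origin under its centre; stays where it is
- nose_left (a point): inward nose of the brass clip at the holder's +y end: centre of a 7 mm thick, 16 mm wide round bar, 56 mm above the table, 62 mm from the holder's middle; above it a lip flares outwards up to 72 mm. A lamp pressed down wedges both noses apart with its cones (about 12 N in all, from about 24 to 12 mm above its seat); then they spring in over its upper cones. If one end stays up, press on that end.
- nose_right (a point): the same for the clip at the holder's -y end
There are look-alikes about, which are no part of the job. Of the things that look like the white_lamp, the larger one is meant.

How it is judged:
On the way:
1. the robot's fingers press the white lamp between the clips and spread them (it is not dropped in) (contact force between the fingers and white_lamp above 0.3 N and value of joint any of clip_left, clip_right above 0.08 rad), for 0.02 s.
At the end, for the whole second after the job is handed in: White lamp at rest in the holder: centre within 4 mm of the seat horizontally, 3 mm in height; axis within 0.06 rad of the holder's y; both clips under 0.08 rad. Amber lamp within 20 mm of its start; bottle (tilt under 0.2 rad), box and mouse within 30 mm (horizontal distance between white_lamp and seat below 0.004 m and z of white_lamp in the frame of seat between -0.003 and 0.003 m and angle between the y axis of white_lamp and the y axis of holder, either way round below 0.06 rad and value of joint each of clip_left, clip_right below 0.08 rad and linear speed of white_lamp below 0.02 m/s and distance of amber_lamp from where it was at the start of the episode below 0.02 m and distance of each of bottle, blue_box, mouse from where it was at the start of the episode below 0.03 m and angle between bottle's own z axis and vertical below 0.2 rad); the robot touches nothing.
It also fails if it takes over 42 s, if anything falls off the work surface, if the arm or the gripper's body presses on something with over 40 N, if the wrist force passes 120 N, or if a joint passes its speed limit or range.

### The arm

A 7-joint arm with a two-finger parallel gripper is mounted at the origin on the work surface. World frame = base frame: x ahead of the robot, y to its left, z up, the work surface at z = 0. Lengths are in m, angles in rad, forces in N, time in s.
With the tool pointing down it reaches from about 0.425 to 0.925 m from the base axis. Payload 6.8 kg.
Tool frame: the origin (TCP) lies on the mounting face of the last link; the fingertips stand 173 mm ahead of it and the grasp point (between the pads) lies 155 mm ahead of it; z points along the fingers, y is the line along which they close (so a half turn about z gives the same grasp; the last joint's range is limited). The gripper opens to 85 mm and grips with 20 to 120 N. Pads are 22 mm wide; open, the fingers measure 114 mm over their backs; the gripper's body (76 mm by 85 mm) begins 54 mm behind the grasp point. The pads swing forward as they close: fully open they stand 13 mm farther back than shut.
Start: joints at [-0.108, 0.477, 0.022, 1.555, -0.011, 1.109, -0.083], TCP at [0.675, 0, 0.405] pointing down, gripper open.
Joint ranges: [-2.96, 2.96], [-0.34, 2.1], [-1.41, 1.46], [0.24, 2.44], [-1.37, 4.51], [0.17, 1.92], [-2.96, 2.96]. Speed limits (rad/s): [2.39, 2.39, 3.14, 3.14, 3.14, 3.14, 3.14].

### API

Orientations are given as a unit quaternion [w, x, y, z].
In Python, from station import bot gives the robot as it stands. The module is installed in compiled form; this text tells all that it offers.
- The arm moves only by the shell command python3 -m pendant 'ROWS' [FORCE]. ROWS is JSON, a list of rows, each a list of 5 numbers: the finger opening in m, from 0 to 0.0854, then the shift along the tool's x, y, z in m, then the turn about the tool's z in degrees. In form: [[jaw, x, y, z, yaw], ...]. A call has 1 to 12 rows; each row shifts and turns the commanded pose from where the row before left it, along the tool's axes as they then stand; what a row does not reach is not made up. A row lasts 1/12 s, in which the tool goes at most 41.7 mm and 7.16 degrees, less where a joint would pass 70% of its speed; a pose out of reach is approached as far as the arm can. A call with a gripper value outside its range is refused whole. The fingers move at their own pace and stop on an object; FORCE is the grip in N (left out, the last holds). Time passes only in rows, so rows that do not move let the fingers close. It gives the time, the measured TCP pose, the force, the opening and the grip force at its end, in the units of the state.
- bot.get_obs(): the state, without advancing time (a new reading comes with each control period).
- bot.read_camera(name): name is "scene" or "side" or "wrist"; returns (picture, depth): 384x512x3 uint8, blue, green, red; 384x512 float32, m along the optical axis (not along the pixel's ray), 0 where there is no reading.
- bot.camera_model(name): a dict with "intrinsics" (3x3 intrinsics, pixels), "R" (3x3) and "t" (3): a world point X has camera coordinates R X + t. Camera axes: x right, y down, z forward; pixel columns grow to the right and rows downward; lengths in m; the calibration is good to about 2 mm. A picture is of the moment at which its call begins: read the wrist's pose just before it. camera_model takes no time and is no camera call; for the wrist camera it gives the pose at the moment of the call.
- bot.hand_in(): hands the job in; it is judged then, once.
Trained networks look in the newest picture that a camera, given by its name, has taken for a name from the list of things; names that differ only in an ending like _2 or _b are one class to them, and where a whole thing is asked for, a point or a joint stands for the part that bears it (a point fixed in the world has none). Each returns a list of dicts, best first, with "score" (0 to 1); they miss things now and then, are a little off and sometimes report something else, mostly with a low value. They report only what shows in the picture. A call takes as long as a camera call. They do not tell look-alikes from the thing itself.
- bot.boxes_of(name, camera): "at" ([column, row] in pixels, amid what is visible of it).
- bot.trace(name, camera): "mask" (384x512 bool, what is visible of it) and "at" ([column, row] in pixels, amid what is visible of it).
- bot.pinpoint(name, camera): "at" ([column, row] in pixels: a listed point, or the origin of a listed thing).
The state is a dict: "t": time; "q": joint angles; "joint_vel": joint speeds; "joint_torque": joint torques, N m; "eef_pos": TCP position; "tool_rot": TCP orientation; "contact_force": force on the tool from outside, world axes, zero at the start; "torque": the same for the moment, N m; "gripper_width": opening from 0.0 (shut) to 1.0 (fully open); "grasp_force": force on a finger pad.
Only numpy, scipy, OpenCV 4.12 (cv2) and the standard library are available. Lean on these libraries where they do the work, as an engineer would, in place of code of your own. Each camera call takes 0.05 s, during which the arm holds its last target. There are 200 camera calls.

## Working session

There is one attempt and no reset: what is moved stays moved. The work goes in short steps, Python scripts to look and compute and a shell command to move; the robot and the scene stay as the last step left them, time stands still between calls to the robot, and variables do not carry over. Pictures are saved under pics/ and viewed, at most 10 in all, crops included, and the job is handed in when it is done.

```bash
mkdir -p pics; cat > h.py <<'E'
import numpy as np,cv2
from station import bot
def w(cam,px,z=None,d=None):
    m=bot.camera_model(cam);K,R,t=map(np.array,(m["intrinsics"],m["R"],m["t"]))
    r=np.linalg.inv(K)@np.array([px[0],px[1],1.]);c=-R.T@t;v=R.T@r
    return c+v*(d if d is not None else (z-c[2])/v[2])
def cloud(cam,depth,mask):
    v,u=np.nonzero(mask&(depth>0));m=bot.camera_model(cam);K,R,t=map(np.array,(m["intrinsics"],m["R"],m["t"]))
    p=(np.linalg.inv(K)@np.vstack([u,v,np.ones(len(u))]))*depth[v,u]
    return (R.T@(p-t[:,None])).T
E
python3 - <<'E'
from h import *
o=bot.get_obs();print(o["t"],o["eef_pos"],o["tool_rot"])
ims=[]
for c in("scene","side"):
    p,d=bot.read_camera(c);ims.append(p)
    for n in("white_lamp","amber_lamp","rest","holder"):
        for r in bot.trace(n,c)[:3]:
            q=cloud(c,d,r["mask"])
            if len(q)<5: continue
            print(c,n,round(r["score"],2),np.round(r["at"]),len(q),np.round(np.median(q,0),3),np.round(np.percentile(q,2,0),3),np.round(np.percentile(q,98,0),3))
    for n,z in(("nose_left",.056),("nose_right",.056),("seat",.046),("white_lamp",.04),("holder",0),("rest",0)):
        for r in bot.pinpoint(n,c)[:2]:print(c,n,round(r["score"],2),np.round(r["at"]),np.round(w(c,r["at"],z),3))
cv2.imwrite("pics/a.png",ims[0]);cv2.imwrite("pics/b.png",ims[1])
E
```

```text
0.0 [ 6.74725929e-01 -2.11418207e-06  4.03719533e-01] [-6.03547032e-04  7.07099433e-01  7.07113525e-01 -7.00126740e-04]
scene white_lamp 0.65 [266. 135.] 229 [0.498 0.203 0.051] [0.478 0.159 0.039] [0.513 0.262 0.055]
scene white_lamp 0.55 [236. 126.] 146 [0.374 0.246 0.016] [ 0.354  0.204 -0.   ] [0.379 0.289 0.021]
scene amber_lamp 0.75 [225. 244.] 45 [ 0.585 -0.173  0.066] [ 0.576 -0.178  0.056] [ 0.591 -0.169  0.072]
scene amber_lamp 0.55 [298. 141.] 229 [0.584 0.235 0.051] [0.562 0.183 0.039] [0.599 0.29  0.054]
scene rest 0.87 [279. 151.] 919 [0.542 0.205 0.009] [0.476 0.162 0.005] [0.614 0.289 0.042]
scene holder 0.92 [206. 282.] 3287 [ 0.573 -0.247  0.014] [ 0.519 -0.338  0.007] [ 0.621 -0.142  0.063]
scene nose_left 0.6 [222. 245.] [ 0.576 -0.17   0.056]
scene nose_right 0.44 [181. 287.] [ 0.555 -0.294  0.056]
scene nose_right 0.22 [291. 314.] [ 0.774 -0.243  0.056]
scene seat 0.92 [200. 271.] [ 0.565 -0.241  0.046]
scene white_lamp 0.81 [264. 135.] [0.485 0.224 0.04 ]
scene white_lamp 0.71 [237. 127.] [0.396 0.22  0.04 ]
scene holder 0.96 [208. 283.] [ 0.578 -0.239  0.   ]

[... 350 characters left out ...]
.66 [215. 290.] 3090 [0.532 0.248 0.009] [0.459 0.174 0.004] [0.591 0.299 0.04 ]
side holder 0.74 [297. 165.] 1371 [ 0.564 -0.21   0.013] [ 0.52  -0.332  0.002] [ 0.618 -0.13   0.064]
side holder 0.74 [316. 138.] 50 [ 0.553 -0.299  0.061] [ 0.546 -0.433  0.001] [ 0.592 -0.293  0.071]
side nose_left 0.55 [288. 159.] [ 0.577 -0.174  0.056]
side nose_right 0.41 [315. 142.] [ 0.55  -0.294  0.056]
side seat 0.86 [300. 151.] [ 0.572 -0.246  0.046]
side white_lamp 0.69 [240. 271.] [0.492 0.216 0.04 ]
side white_lamp 0.67 [295. 322.] [0.363 0.27  0.04 ]
side holder 0.82 [298. 168.] [ 0.571 -0.233  0.   ]
side rest 0.66 [215. 283.] [0.538 0.23  0.   ]
side rest 0.54 [185. 182.] [ 0.806 -0.026  0.   ]
```

View pics/a.png

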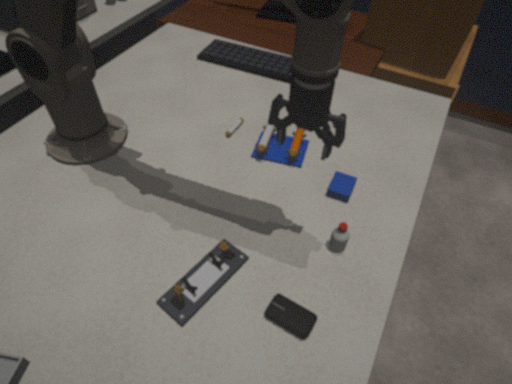

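View pics/b.png

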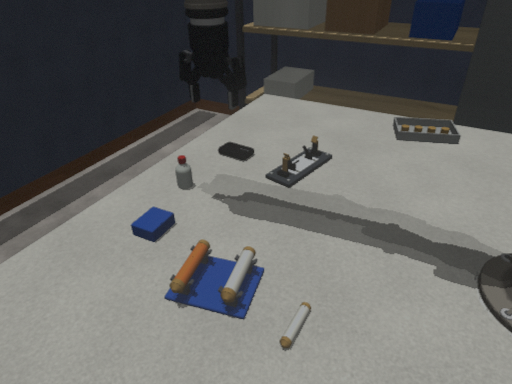

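White lamp on the rest at scene (264,135), nearer the base than the amber one (298,141). The small white look-alike is at (236,126), and the holder with its clips is at (206,282). I'll go above the white lamp and look from close by.

```bash
python3 -m pendant '[[0.0854,0.028,-0.023,0.004,0],[0.0854,0.028,-0.023,0.004,0],[0.0854,0.028,-0.023,0.004,0],[0.0854,0.028,-0.023,0.004,0],[0.0854,0.028,-0.023,0.004,0],[0.0854,0.028,-0.023,0.004,0],[0.0854,0.028,-0.023,0.004,0],[0.0854,0.028,-0.023,0.004,0],[0.0854,0,0,0,-5],[0.0854,0,0,0,-5],[0.0854,0,0,0,-5],[0.0854,0,0,0,0]]' 60
cat > lk.py <<'E'
from h import *
import sys
p,d=bot.read_camera("wrist");cv2.imwrite(sys.argv[1],p)
o=bot.get_obs();print(o["t"],np.round(o["eef_pos"],4),np.round(o["tool_rot"],4))
for n in sys.argv[2:]:
    for r in bot.trace(n,"wrist")[:3]:
        q=cloud("wrist",d,r["mask"])
        if len(q)<20: continue
        (c,s,a)=cv2.minAreaRect(q[:,:2].astype(np.float32)*1000)
        top=q[q[:,2]>np.percentile(q[:,2],60)]
        u=np.linalg.svd(q[:,:2]-q[:,:2].mean(0),full_matrices=False)[2][0]
        print(n,round(r["score"],2),np.round(r["at"]),len(q),"rect",np.round(c,1),np.round(s,1),round(a,1),"axis deg",round(np.degrees(np.arctan2(u[1],u[0])),1),"z98",np.round(np.percentile(q[:,2],98),4))
E
python3 lk.py pics/c.png white_lamp amber_lamp rest
```

```text
t: 2.1
eef_pos: [0.4909, 0.2242, 0.3729]
tool_rot: [0.0, 0.607, 0.794, 0.0]
contact_force: [1.5, 1.4, 0.1]
gripper_width: 0.999
grasp_force: 0.0
2.15 [0.491  0.224  0.3728] [0.000e+00 6.094e-01 7.928e-01 2.000e-04]
white_lamp 0.85 [248. 173.] 3227 rect [493.2 211.4] [ 27.  145.8] 10.2 axis deg -79.7 z98 0.0536
white_lamp 0.66 [138. 110.] 1726 rect [368.1 248.8] [22.2 92.9] 0.2 axis deg -91.5 z98 0.019
amber_lamp 0.78 [340. 173.] 3285 rect [578.7 234.6] [ 23.1 145.7] 10.7 axis deg -79.5 z98 0.0535
rest 0.56 [288. 162.] 9858 rect [536.  231.4] [153.1 120.4] 10.9 axis deg 7.3 z98 0.0408
```

View pics/c.png

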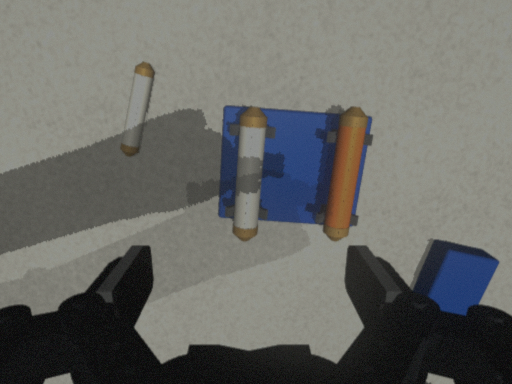

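The picture shows the white lamp from (253,107) to (245,240), the amber one at (345,173), and the small look-alike at left (138,110). I'll fix its centre from ray geometry.

```bash
cat > px.py <<'E'
from h import *
p,d=bot.read_camera("wrist")
print(np.round(bot.camera_model("wrist")["R"],2).tolist(),-np.array(bot.camera_model("wrist")["R"]).T@bot.camera_model("wrist")["t"])
for n in("white_lamp","amber_lamp"):
    r=bot.trace(n,"wrist")[0];v,u=np.nonzero(r["mask"])
    (c,s,a)=cv2.minAreaRect(np.c_[u,v].astype(np.float32));b=cv2.boxPoints((c,s,a));b=b[np.argsort(b[:,1])]
    A=w("wrist",b[:2].mean(0),.04);B=w("wrist",b[2:].mean(0),.04);D=A-B
    print(n,np.round(A,4),np.round(B,4),"mid",np.round((A+B)/2,4),"len",np.linalg.norm(D).round(4),"deg",np.degrees(np.arctan2(D[1],D[0])).round(1))
    for r in bot.pinpoint(n,"wrist")[:2]:print(n,r["score"],np.round(w("wrist",r["at"],.04),4))
for r in bot.pinpoint("rest","wrist")[:1]:print("rest",np.round(w("wrist",r["at"],0),4))
E
python3 px.py
```

```text
[[0.97, 0.26, 0.0], [0.25, -0.93, 0.29], [0.07, -0.28, -0.96]] [0.47153395 0.29361453 0.34261504]
white_lamp [0.4784 0.2834 0.04  ] [0.5055 0.1545 0.04  ] mid [0.492  0.2189 0.04  ] len 0.1316 deg 101.9
white_lamp 0.65 [0.3769 0.251  0.04  ]
white_lamp 0.56 [0.4889 0.2202 0.04  ]
amber_lamp [0.5662 0.3074 0.04  ] [0.5889 0.1794 0.04  ] mid [0.5776 0.2434 0.04  ] len 0.13 deg 100.1
amber_lamp 0.77 [0.5762 0.242  0.04  ]
rest [0.5314 0.2343 0.    ]
```

```bash
python3 -m pendant '[[0.0854,-0.0034,-0.001,0.02,4],[0.0854,0,0,0.03,0],[0.0854,0,0,0.03,0],[0.0854,0,0,0.03,0],[0.0854,0,0,0.03,0],[0.0854,0,0,0.024,0],[0.0854,0,0,0.015,0],[0.0854,0,0,0,0],[0.0854,0,0,0,0]]' 80; python3 -m pendant '[[0.0,0,0,0,0],[0.0,0,0,0,0],[0.0,0,0,0,0],[0.0,0,0,0,0],[0.0,0,0,0,0],[0.0,0,0,0,0],[0.0,0,0,0,0],[0.0,0,0,0,0],[0.0,0,0,0,0],[0.0,0,0,0,0]]' 80
```

```text
t: 3.35
eef_pos: [0.4908, 0.2204, 0.1933]
tool_rot: [-0.0, 0.636, 0.772, -0.001]
contact_force: [0.9, 0.1, -0.3]
gripper_width: 1.001
grasp_force: 0.0
t: 4.18
eef_pos: [0.4917, 0.2207, 0.1947]
tool_rot: [0.001, 0.636, 0.772, 0.001]
contact_force: [0.7, -0.8, 6.7]
gripper_width: 0.254
grasp_force: 78.0
```

```bash
python3 -m pendant '[[0.0,0,0,-0.02,0],[0.0,0,0,-0.035,0],[0.0,0,0,-0.035,0],[0.0,0,0,-0.035,5.5],[0.0,0,0,-0.035,5.5],[0.0,0,0,0,5.5],[0.0,0,0,0,5.5],[0.0,-0.036,0.007,0,0],[0.0,-0.036,0.007,0,0],[0.0,-0.036,0.007,0,0],[0.0,-0.036,0.007,0,0],[0.0,-0.036,0.007,0,0]]' 80; python3 -m pendant '[[0.0,-0.036,0.007,0,0],[0.0,-0.036,0.007,0,0],[0.0,-0.036,0.007,0,0],[0.0,-0.036,0.007,0,0],[0.0,-0.036,0.007,0,0],[0.0,-0.036,0.007,0,0],[0.0,-0.036,0.003,0,0],[0.0,0,0,0,0],[0.0,0,0,0,0]]' 80
cat > hol.py <<'E'
from h import *
import sys
o=bot.get_obs();print(o["t"],np.round(o["eef_pos"],4),np.round(o["tool_rot"],4),o["gripper_width"])
for c in sys.argv[2:]:
    p,d=bot.read_camera(c);cv2.imwrite(f"pics/{sys.argv[1]}_{c}.png",p)
    for n,z in(("nose_left",.056),("nose_right",.056),("seat",.046),("holder",0),("white_lamp",o["eef_pos"][2]-.155)):
        for r in bot.pinpoint(n,c)[:2]:print(c,n,round(r["score"],2),np.round(r["at"]),np.round(w(c,r["at"],z),4))
    for r in bot.trace("holder",c)[:1]:
        q=cloud(c,d,r["mask"]);q=q[q[:,2]<.02]
        print("holder rect",cv2.minAreaRect(q[:,:2].astype(np.float32)*1000))
E
python3 hol.py d wrist
```

```text
t: 5.18
eef_pos: [0.4902, 0.0355, 0.3535]
tool_rot: [-0.0, 0.771, 0.636, -0.0]
contact_force: [0.2, -0.3, -0.7]
gripper_width: 0.252
grasp_force: 78.5
t: 5.93
eef_pos: [0.4859, -0.2212, 0.3533]
tool_rot: [-0.0, 0.773, 0.634, -0.001]
contact_force: [0.1, 0.4, -1.7]
gripper_width: 0.253
grasp_force: 78.5
5.9333 [ 0.4859 -0.2212  0.3533] [-2.000e-04  7.733e-01  6.341e-01 -6.000e-04] 0.2526646185453143
wrist nose_left 0.83 [361. 103.] [ 0.5848 -0.1716  0.056 ]
wrist nose_left 0.15 [345. 179.] [ 0.5658 -0.231   0.056 ]
wrist nose_right 0.89 [344. 250.] [ 0.5579 -0.2958  0.056 ]
wrist seat 0.59 [344. 180.] [ 0.5678 -0.2342  0.046 ]
wrist holder 0.6 [335. 164.] [ 0.5724 -0.2306  0.    ]
wrist white_lamp 0.95 [246. 273.] [ 0.4847 -0.2195  0.1983]
holder rect ((571.2727661132812, -235.56600952148438), (218.3147735595703, 86.16026306152344), 78.693115234375)
```

View pics/d_wrist.png

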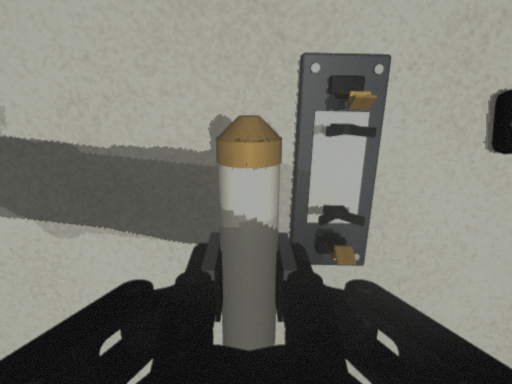

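The lamp is held straight. The holder is to its right, with clips at (361,103) and (344,250). Next I'll cross-check the lamp's position in the hand and the plate corners.

```bash
python3 - <<'E'
from h import *
P=bot.get_obs()["eef_pos"]
C=[w("wrist",q,.012) for q in((301,56),(390,57),(364,264),(291,264))]
print(np.round(C,4),np.mean(C,0))
y=np.array([np.sin(np.radians(11.3)),np.cos(np.radians(11.3)),0])
for q,z,L in(((250,117),.2,65),((250,163),.21,47),((250,139),.21,57)):
    X=w("wrist",q,z);print(np.round(X,4),"along",(X-P)@y*1000-L,"lat",(X-P)@np.array([y[1],-y[0],0])*1000)
p,d=bot.read_camera("wrist");r=bot.trace("white_lamp","wrist")[0];q=cloud("wrist",d,r["mask"]&(d>0))
s=(q-P)@y;print("z98 by slice",[(a,np.round(np.percentile(q[(s>a)&(s<a+.01)][:,2],95),4)) for a in(0,.02,.04) if ((s>a)&(s<a+.01)).sum()>5], s.max())
q=cloud("wrist",d,(bot.trace("holder","wrist")[0]["mask"])); 
h=q[(q[:,2]>.05)&(q[:,2]<.08)];t=h[:,1]>-.23
for g in(h[t],h[~t]):print("clip top",len(g),np.round(np.median(g,0),4),np.round(g.min(0),3),np.round(g.max(0),3))
for c in("scene","side"):
    bot.read_camera(c)
    for n in("nose_left","nose_right"):
        for r in bot.pinpoint(n,c)[:1]:print(c,n,round(r["score"],2),r["at"],np.round(w(c,r["at"],.056),4))
E
```

```text
[[ 0.5513 -0.1253  0.012 ]
 [ 0.6285 -0.141   0.012 ]
 [ 0.5874 -0.3416  0.012 ]
 [ 0.5112 -0.327   0.012 ]] [ 0.56957142 -0.23372854  0.012     ]
[ 0.4988 -0.1554  0.2   ] along -1.7420313190465961 lat -0.9134460696125416
[ 0.4959 -0.1703  0.21  ] along 1.0854687883464962 lat -0.8263232335675095
[ 0.4975 -0.162   0.21  ] along -0.47197756442493954 lat -0.8982933913532435
z98 by slice [(0, np.float64(0.212)), (0.02, np.float64(0.212)), (0.04, np.float64(0.2123))] 0.0634751376875001
clip top 441 [ 0.5802 -0.1728  0.0645] [ 0.573 -0.181  0.05 ] [ 0.591 -0.166  0.074]
clip top 388 [ 0.5528 -0.2998  0.0651] [ 0.544 -0.307  0.05 ] [ 0.563 -0.294  0.074]
scene nose_left 0.55 [223.9, 247.7] [ 0.5832 -0.1734  0.056 ]
scene nose_right 0.66 [177.7, 284.5] [ 0.5451 -0.293   0.056 ]
side nose_left 0.63 [289.1, 159.3] [ 0.5729 -0.1712  0.056 ]
side nose_right 0.67 [297.6, 151.2] [ 0.5713 -0.223   0.056 ]
```

```bash
python3 -m pendant '[[0.0,0.0032,0.0148,0,0],[0.0,0,0.02,0.02,0],[0.0,0,0,0.03,0],[0.0,0,0,0.03,0],[0.0,0,0,0.02,0],[0.0,0,0,0,0],[0.0,0,0,0,0]]' 80; python3 hol.py e wrist
```

```text
t: 7.32
eef_pos: [0.5215, -0.2223, 0.2531]
tool_rot: [-0.001, 0.772, 0.636, -0.001]
contact_force: [-0.1, 0.1, -0.1]
gripper_width: 0.257
grasp_force: 78.6
7.3167 [ 0.5215 -0.2223  0.2531] [-1.000e-03  7.717e-01  6.360e-01 -7.000e-04] 0.25741844269352154
wrist nose_left 0.62 [353. 120.] [ 0.5852 -0.1752  0.056 ]
wrist seat 0.63 [334. 235.] [ 0.5704 -0.2417  0.046 ]
wrist holder 0.77 [318. 202.] [ 0.5706 -0.2369  0.    ]
wrist white_lamp 0.7 [244. 274.] [ 0.5192 -0.2262  0.0981]
holder rect ((569.7491455078125, -237.16033935546875), (209.49697875976562, 79.45797729492188), 78.09400177001953)
```

View pics/e_wrist.png

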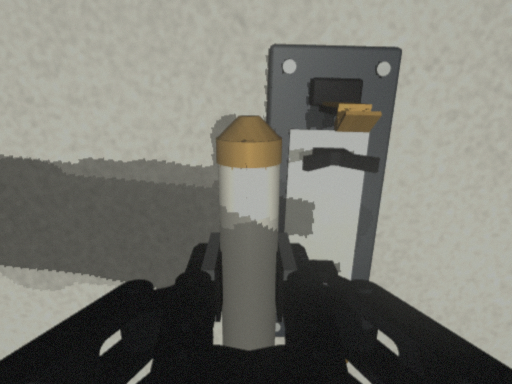

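The lamp stays well held, with the holder's far edge at (272..400,48) and the +y clip at (355,115). I'll compute the centre from that edge, using its known length.

```bash
python3 - <<'E'
from h import *
P=bot.get_obs()["eef_pos"]
C=[w("wrist",q,.012) for q in((271,46),(400,49))]
W=np.linalg.norm(C[1]-C[0]);a=np.arctan2(*(C[1]-C[0])[1::-1]);print(np.round(C,4),W,np.degrees(a))
for A in(a,np.radians(-11.4)):
    y=np.array([-np.sin(A),np.cos(A),0]);print("centre",np.round(np.mean(C,0)-.105*y,4))
L=w("wrist",(271,46),.012)-w("wrist",(266,120),.012);print("left edge deg",np.degrees(np.arctan2(L[1],L[0])))
R=w("wrist",(400,49),.012)-w("wrist",(371,280),.012);print("right edge deg",np.degrees(np.arctan2(R[1],R[0])))
x=np.array([y[1],-y[0],0])
for q,z,l in(((250,117),.1035,65),((250,163),.1115,47)):
    X=w("wrist",q,z)-P;print("lamp along",X@y*1000-l,"lat",X@x*1000)
p,d=bot.read_camera("wrist");q=cloud("wrist",d,bot.trace("holder","wrist")[0]["mask"])
for z0,z1 in((.044,.052),(.066,.08)):
    g=q[(q[:,2]>z0)&(q[:,2]<z1)]-np.r_[P[:2],0];print(z0,len(g),"along",np.percentile(g@y,[2,50,98]).round(4),"lat",np.percentile(g@x,[2,50,98]).round(4))
E
```

```text
[[ 0.5537 -0.1283  0.012 ]
 [ 0.6295 -0.1447  0.012 ]] 0.07756065332804447 -12.21416407096204
centre [ 0.5694 -0.2392  0.012 ]
centre [ 0.5709 -0.2395  0.012 ]
left edge deg 75.91825574295684
right edge deg 78.76697247409898
lamp along -1.6296121909185146 lat -0.5480994860152416
lamp along 1.103347897707259 lat -0.47628779006784433
0.044 399 along [0.0309 0.0357 0.0671] lat [0.0272 0.0413 0.0684]
0.066 443 along [0.0588 0.0619 0.0646] lat [0.0404 0.0478 0.0561]
```

```bash
python3 -m pendant '[[0.0,-0.0052,0.0201,0,0.5],[0.0,0,0.02,0,0],[0.0,0,0.01,0.006,0],[0.0,0,0,0,0],[0.0,0,0,0,0]]' 80; python3 hol.py f wrist; python3 -c "
import cv2;p=cv2.imread('pics/f_wrist.png')[20:220,130:390];cv2.imwrite('pics/f2.png',cv2.resize(p,None,fx=3,fy=3,interpolation=2)[:600])"
```

```text
t: 8.18
eef_pos: [0.5697, -0.2369, 0.2469]
tool_rot: [-0.001, 0.774, 0.633, -0.0]
contact_force: [-0.6, 0.5, -0.3]
gripper_width: 0.254
grasp_force: 78.6
8.1833 [ 0.5697 -0.2369  0.2469] [-8.000e-04  7.742e-01  6.329e-01 -4.000e-04] 0.2538958787030052
wrist nose_left 0.62 [252. 113.] [ 0.5818 -0.1758  0.056 ]
wrist white_lamp 0.98 [247. 273.] [ 0.5672 -0.2398  0.0919]
holder rect ((568.4634399414062, -235.94821166992188), (210.71771240234375, 84.97171783447266), 77.58304595947266)
```

View pics/f2.png

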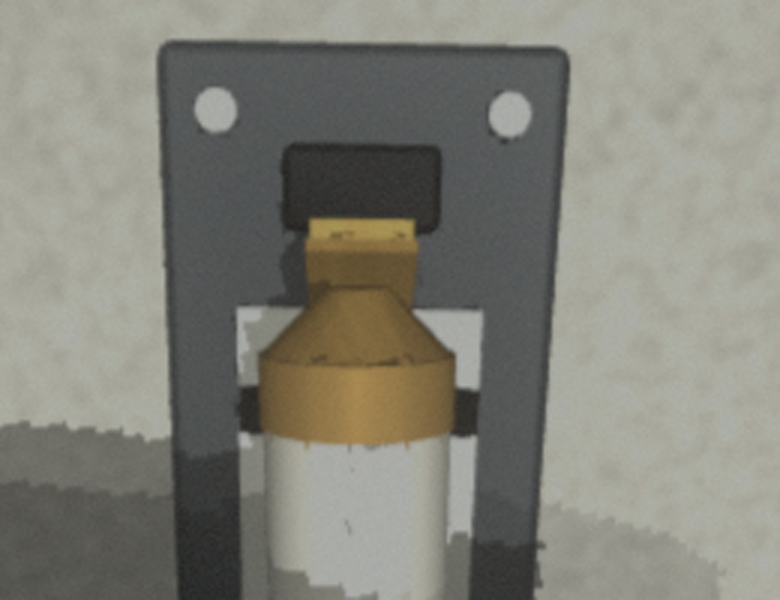

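Laterally the tube (tip at crop x 357) lines up with the clip (362), which is about 1 mm. I'll lower gently and read the forces.

```bash
python3 -m pendant '[[0.0,0,0,0.01,0],[0.0,0,0,0.01,0],[0.0,0,0,0,0],[0.0,0,0,0,0]]' 110; python3 -m pendant '[[0.0,0,0,0.002,0],[0.0,0,0,0.002,0],[0.0,0,0,0,0],[0.0,0,0,0,0]]' 110; python3 -m pendant '[[0.0,0,0,0.002,0],[0.0,0,0,0.002,0],[0.0,0,0,0,0]]' 110
```

```text
t: 8.87
eef_pos: [0.5696, -0.2367, 0.2265]
tool_rot: [-0.001, 0.774, 0.633, -0.0]
contact_force: [-0.0, -0.2, -0.3]
gripper_width: 0.247
grasp_force: 107.9
t: 9.2
eef_pos: [0.5703, -0.2374, 0.2241]
tool_rot: [0.001, 0.774, 0.633, 0.0]
contact_force: [1.2, -0.2, 1.3]
gripper_width: 0.245
grasp_force: 108.3
t: 9.45
eef_pos: [0.5709, -0.2377, 0.2211]
tool_rot: [0.001, 0.774, 0.633, 0.001]
contact_force: [1.1, 0.4, 7.2]
gripper_width: 0.248
grasp_force: 109.1
```

```bash
python3 -m pendant '[[0.0,0,0,0.003,0],[0.0,0,0,0.003,0],[0.0,0,0,0,0]]' 110; python3 hol.py g side|head -1;  python3 -m pendant '[[0.0,0,0,0.003,0],[0.0,0,0,0.003,0],[0.0,0,0,0,0]]' 110
```

```text
t: 9.7
eef_pos: [0.5711, -0.2377, 0.2152]
tool_rot: [0.002, 0.774, 0.633, 0.001]
contact_force: [1.1, 0.5, 5.4]
gripper_width: 0.25
grasp_force: 109.0
9.7 [ 0.5711 -0.2377  0.2152] [0.0017 0.7743 0.6329 0.0011] 0.250173590316857
t: 10.3
eef_pos: [0.5688, -0.2369, 0.2062]
tool_rot: [-0.002, 0.774, 0.633, -0.001]
contact_force: [-0.1, 2.2, -4.7]
gripper_width: 0.25
grasp_force: 107.8
```

```bash
python3 -m pendant '[[0.0,0,0,0.002,0],[0.0,0,0,0.002,0],[0.0,0,0,0.001,0],[0.0,0,0,0,0]]' 110; python3 -m pendant '[[0.0,0,0,0.001,0],[0.0,0,0,0.001,0],[0.0,0,0,0,0],[0.0,0,0,0,0]]' 110
```

```text
t: 10.63
eef_pos: [0.5694, -0.2371, 0.2017]
tool_rot: [-0.001, 0.774, 0.633, -0.001]
contact_force: [0.7, 0.9, -7.3]
gripper_width: 0.249
grasp_force: 107.9
t: 10.97
eef_pos: [0.5695, -0.2371, 0.2012]
tool_rot: [-0.001, 0.775, 0.632, -0.0]
contact_force: [-4.0, 4.0, 5.5]
gripper_width: 0.245
grasp_force: 109.3
```

```bash
python3 -m pendant '[[0.0,0,0,0.002,0],[0.0,0,0,0.001,0],[0.0,0,0,0,0]]' 110; python3 -m pendant '[[0.05,0,0,-0.002,0],[0.05,0,0,0,0],[0.05,0,0,0,0],[0.0854,0,0,0,0],[0.0854,0,0,0,0],[0.0854,0,0,0,0]]' 110; python3 -m pendant '[[0.0854,0,0,-0.02,0],[0.0854,0,0,-0.03,0],[0.0854,0,0,-0.03,0],[0.0854,0,0,-0.03,0],[0.0854,0,0,-0.03,0],[0.0854,0,0,0,0],[0.0854,0,0,0,0]]'; python3 - <<'E'
from h import *
p,d=bot.read_camera("wrist");cv2.imwrite("pics/k.png",p)
r=bot.trace("white_lamp","wrist")[0];q=cloud("wrist",d,r["mask"])
a=np.radians(-11.5);y=np.array([-np.sin(a),np.cos(a)]);s=(q[:,:2]-[.5697,-.237])@y
print(r["score"],[(l,np.percentile(q[(s>l)&(s<l+.02)][:,2],95).round(4)) for l in(-.045,-.02,0,.025)])
E
```

```text
t: 11.22
eef_pos: [0.5696, -0.2372, 0.2008]
tool_rot: [-0.001, 0.775, 0.632, 0.0]
contact_force: [-12.5, 7.1, 29.2]
gripper_width: 0.249
grasp_force: 112.4
t: 11.72
eef_pos: [0.5699, -0.2374, 0.1994]
tool_rot: [-0.0, 0.774, 0.633, -0.0]
contact_force: [-0.4, 0.4, -0.5]
gripper_width: 0.978
grasp_force: 0.0
t: 12.3
eef_pos: [0.5705, -0.2376, 0.3416]
tool_rot: [0.002, 0.774, 0.633, 0.001]
contact_force: [0.1, -0.2, -0.5]
gripper_width: 0.998
grasp_force: 0.0
0.75 [(-0.045, np.float64(0.0563)), (-0.02, np.float64(0.0563)), (0, np.float64(0.0564)), (0.025, np.float64(0.0564))]
```

View pics/k.png

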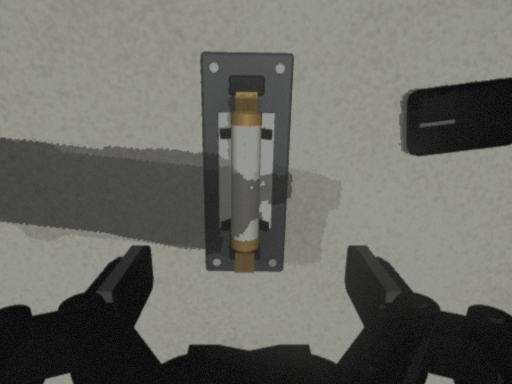

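The lamp lies level and seated between the clips, from (246,92) to (245,272), with both clips over its ends and the gripper clear.

```bash
python3 -c "
from station import bot
print(bot.hand_in())"
```

```text
the job is handed in; nothing more can be done
None
```

The white lamp was pressed down between the clips and released; the last wrist picture shows it level in the holder with both clips back over its ends. The job was handed in at about 12 s; no verdict came back, and I did not re-measure the amber lamp, bottle, box or mouse.

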